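Unlock and start the counter grinder

ROBOT

A 7-joint arm with a two-finger parallel gripper is mounted at the origin on a cart in front of the work surface, level with it; the furniture and walls round the work are solid. World frame = base frame: x ahead of the robot, y to its left, z up, the work surface at z = 0. Lengths are in m, angles in rad, forces in N, time in s.
With the tool pointing down it reaches from about 0.425 to 0.925 m from the base axis. Payload 6.8 kg.
Tool frame: the origin (TCP) lies midway between the tips of the shut fingers; the grasp point (between the pads) lies 19 mm behind it (bot.grasp_offset is the distance from the TCP to the grasp point, in m); z points along the fingers, x is the direction in which the jaws open and shut, and the axes are right-handed (so a half turn about z gives the same grasp; the last joint's range is limited). The gripper opens to 85 mm and grips with 20 to 120 N. Pads are 22 mm wide; open, the fingers measure 114 mm over their backs; the gripper's body (76 mm by 85 mm) begins 54 mm behind the grasp point. The pads swing forward as they close: fully open they stand 13 mm farther back than shut.
Start: joints at [-1.369, 0.477, 0.022, 1.555, -0.011, 1.109, -0.083], TCP at [0.206, 0.643, 0.231] pointing down, gripper open.
Joint ranges: [-2.96, 2.96], [-0.34, 2.1], [-1.41, 1.46], [0.24, 2.44], [-1.37, 4.51], [0.17, 1.92], [-2.96, 2.96]. Speed limits (rad/s): [2.39, 2.39, 3.14, 3.14, 3.14, 3.14, 3.14].

INTERFACE

Orientations are given as a unit quaternion [w, x, y, z].
In Python, from station import bot, imaging gives the robot as it stands. The module is installed in compiled form; this text tells all that it offers.
- The arm moves only by the tool apply_moves, never from a script. Its argument "increments" is a list of rows, each a list of 7 numbers: the shift along the tool's x, y, z in mm, then the turn, a rotation vector about the tool's x, y, z in degrees, then the closure, from -1 (fully open) to 1 (shut). In form: [[dx, dy, dz, rx, ry, rz, grip], ...]. A call has exactly 8 rows; each row shifts and turns the pose as measured when the row begins, along the tool's axes as they then stand; what a row does not reach is not made up. A row lasts 1/8 s, in which the tool goes at most 62.5 mm and 10.7 degrees, less where a joint would pass 70% of its speed; a pose out of reach is approached as far as the arm can. A call with a gripper value outside its range is refused whole. The fingers move at their own pace and stop on an object; "grip_force" is the grip in N (left out, the last holds). Time passes only in rows, so rows that do not move let the fingers close, or fill a call up. It gives the time, the measured TCP pose, the force and the opening at its end, in the units of the state.
- bot.get_obs(): the state, without advancing time (a new reading comes with each control period).
- imaging.read_camera(name): name is "scene" or "top"; returns the picture (420x560x3 uint8, red, green, blue); there is no depth.
- imaging.get_calibration(name): a dict with "K" (3x3 intrinsics, pixels), "k1" (the pictures are not rectified: a ray, as slopes to the right and down, at radius r is drawn at 1 + k1 r^2 times it, then the intrinsics apply), "extrinsics" (4x4, takes a point from camera to world coordinates). Camera axes: x right, y down, z forward; pixel columns grow to the right and rows downward; lengths in m; the calibration is good to about 2 mm. A picture is of the moment at which its call begins. get_calibration takes no time and is no camera call.
- bot.hand_in(): hands the job in, once; it reports no verdict.
The state is a dict: "t": time; "q": joint angles; "joint_vel": joint speeds; "joint_torque": joint torques, N m; "eef_pos": TCP position; "tool_rot": TCP orientation; "contact_force": force on the tool from outside, world axes, zero at the start; "torque": the same for the moment, N m; "gripper_width": opening from 0.0 (shut) to 1.0 (fully open).
Only numpy, scipy, OpenCV 4.12 (cv2) and the standard library are available. Lean on these libraries where they do the work, as an engineer would, in place of code of your own. Each camera call takes 0.05 s, during which the arm holds its last target.

TASK

Start the cocoa grinder on the counter: slide its child-lock tab fully aside, off the start button, then press the button all the way in so that it stays in. Leave the tab open, and do not touch the counter bells.

Things in the scene. Friction and masses are not known exactly. Their poses are not given: they have to be found in the camera images.
- tab_lug (a point): centre of the lock tab's upright dark steel thumb lug: 12 mm thick along the slide, 26 mm across it, 20 mm high (top 10 mm above this point), standing on the middle of the tab's flat cover plate, 4 mm thick, 44 mm along the slide. Axes: x from the button to the grinder's rear (bowl) side, y the way the tab slides open (left, seen with the bowl behind), z up
- lock_tab (a joint): how far the tab is slid open, m: 0 = plate over the button, lug straight above the button's axis; 0.050 = fully aside, at its stop. About 2 N moves it; it stays where it is left. It runs between two aluminium rails along the slide, 104 mm long, 47 mm apart at their lips, tops 6.5 mm above the button's top when out
- button_top (a point): centre of the top of the round plain grey start button, 32 mm across, under the tab at the front of the grinder: a low grey box, 260 x 200 mm, steel deck 60 mm above the worktop, with a lidded round glass bowl (130 mm across, lid top 139 mm above the worktop) at the rear, its axis 138 mm behind the button. Button top 9.5 mm above the deck when out; the point moves with it. Axes as tab_lug
- start_button (a joint): how far the start button is pressed in, m: 0 = out, 0.007 = fully in; about 4 N moves it and it stays in when let go
- service_bell: loose counter bell, a dome on a black foot with a small plunger on top, 79 mm across and 64 mm high, origin at the centre of its underside; the one near the grinder (a like bell stands far off to the right); to be left alone

How it is judged:
On the way, in this order (a step that is already met when the one before it is completed fails the run):
1. the lock tab is slid aside while the button is still out (value of joint lock_tab above 0.038 m and value of joint start_button below 0.003 m), for 0.1 s.
2. the start button is pressed in (value of joint start_button above 0.005 m), for 0.2 s.
At the end, for the whole second after the job is handed in: the lock tab is left open by at least 38 of its 50 mm, and the start button is left in by at least 5 of its 7 mm (value of joint lock_tab above 0.038 m and value of joint start_button above 0.005 m); the robot touches nothing.
It fails at once if the counter bell is touched or moved (contact force between any of the arm, the fingers and service_bell above 1 N or distance of service_bell from where it was at the start of the episode above 0.02 m).
It also fails if it takes over 32 s, if anything falls off the work surface, if the arm or the gripper's body presses on something with over 40 N, if the wrist force passes 120 N, or if a joint passes its speed limit or range.

## Working session

There is one attempt and no reset: what is moved stays moved. The work goes in short steps, Python scripts to look and compute and a tool call to move; the robot and the scene stay as the last step left them, time stands still between calls to the robot, and variables do not carry over. Pictures are saved under pics/ and viewed, and the job is handed in when it is done.

Besides the shell and the picture viewer there is one more tool, called by a JSON object that holds its "name" and its "arguments". apply_moves: Moves the arm, as the interface text tells. Its arguments: {"type":"object","properties":{"increments":{"type":"array","items":{"type":"array","items":{"type":"number"}}},"grip_force":{"type":"number"}},"required":["increments"]}

```bash
mkdir -p pics
python3 - <<'E'
from station import bot, imaging
import cv2
o=bot.get_obs(); print({k:o[k] for k in('t','eef_pos','tool_rot','gripper_width')},bot.grasp_offset)
for n in('scene','top'):
    im=imaging.read_camera(n); cv2.imwrite(f'pics/{n}0.png',im[:,:,::-1]); c=imaging.get_calibration(n); print(n,c)
E
```

```text
{'t': 0.0, 'eef_pos': array([0.20563591, 0.64229226, 0.23030832]), 'tool_rot': array([ 5.88798776e-04,  8.07733370e-01,  5.89547249e-01, -7.05542211e-04]), 'gripper_width': 1.0026113922181552} 0.0187
scene {'K': array([[540.79447927,   0.        , 284.8579407 ],
       [  0.        , 540.79447927, 221.93962121],
       [  0.        ,   0.        ,   1.        ]]), 'k1': -0.041764492542333935, 'extrinsics': array([[ 0.46373308, -0.6931937 ,  0.55175549, -0.3439363 ],
       [-0.8858774 , -0.35354664,  0.30037644, -0.46687086],
       [-0.01314776, -0.62808222, -0.7780359 ,  1.21384046],
       [ 0.        ,  0.        ,  0.        ,  1.        ]])}
top {'K': array([[447.04892069,   0.        , 281.18458618],
       [  0.        , 447.04892069, 210.13228614],
       [  0.        ,   0.        ,   1.        ]]), 'k1': -0.06818553989680907, 'extrinsics': array([[-0.02007417, -0.99667156,  0.07901161,  0.38564649],
       [-0.99972345,  0.02097815,  0.01062765, -0.0540421 ],
       [-0.0122498 , -0.07877642, -0.99681704,  1.08755046],
       [ 0.        ,  0.        ,  0.        ,  1.        ]])}
```

View pics/scene0.png

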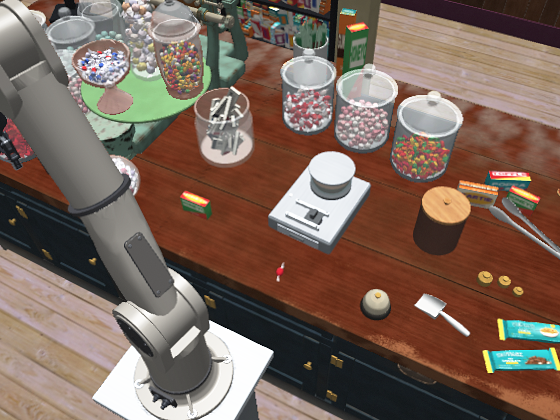

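View pics/top0.png

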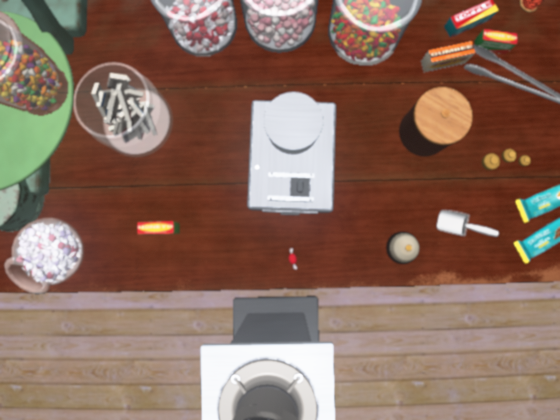

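Run:
```python
import cv2
a=cv2.imread('pics/top0.png')[85:220,235:345]; cv2.imwrite('pics/topc.png',cv2.resize(a,None,fx=4.4,fy=4.4,interpolation=cv2.INTER_CUBIC))
a=cv2.imread('pics/scene0.png')[145:255,260:380]; cv2.imwrite('pics/scenec.png',cv2.resize(a,None,fx=5,fy=5,interpolation=cv2.INTER_CUBIC))
```

```text
(no output)
```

View pics/topc.png

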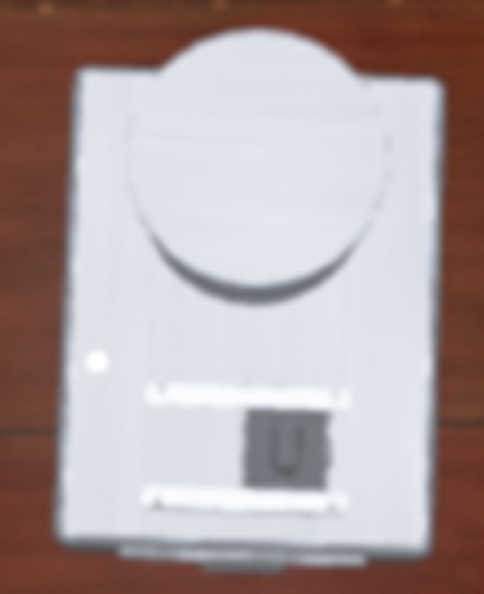

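View pics/scenec.png

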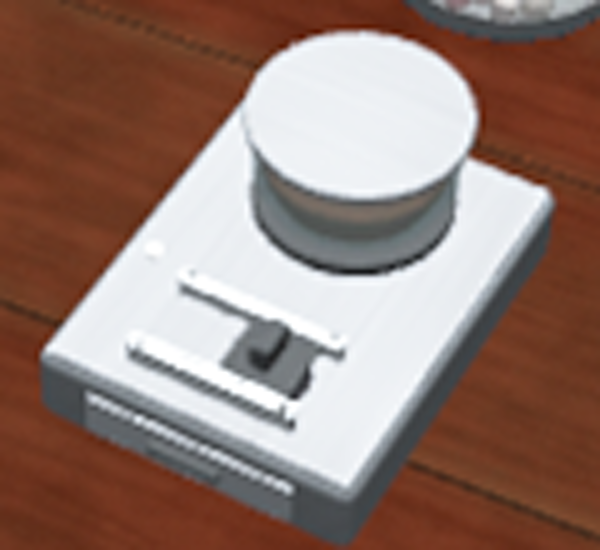

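```bash
cat > h.py <<'E'
import numpy as np, cv2
from station import bot, imaging
def ray(n,p):
    c=imaging.get_calibration(n); D=np.array([c['k1'],0,0,0.])
    s=cv2.undistortPoints(np.array([[p]],float),c['K'],D)[0,0]
    E=c['extrinsics']; return E[:3,3],E[:3,:3]@np.array([*s,1])
def onz(n,p,z):
    o,d=ray(n,p); return o+d*(z-o[2])/d[2]
def tri(a,b):
    o1,d1=ray('top',a);o2,d2=ray('scene',b)
    t=np.linalg.lstsq(np.c_[d1,-d2],o2-o1,rcond=None)[0]
    p,q=o1+t[0]*d1,o2+t[1]*d2; return (p+q)/2,np.linalg.norm(p-q)
def proj(n,P):
    c=imaging.get_calibration(n);E=np.linalg.inv(c['extrinsics'])
    return cv2.projectPoints(np.atleast_2d(P).astype(float),cv2.Rodrigues(E[:3,:3])[0],E[:3,3],c['K'],np.array([c['k1'],0,0,0.]))[0][:,0]
T=lambda x,y,f=4.4:(235+(x+.5)/f-.5,85+(y+.5)/f-.5)
S=lambda x,y,f=5:(260+(x+.5)/f-.5,145+(y+.5)/f-.5)
E
python3 - <<'E'
from h import *
np.set_printoptions(precision=4,suppress=True)
for nm,p in dict(a=(245,409),b=(328,411),c=(326,490),d=(243,487),ctr=(286,449)).items(): print('plate',nm,onz('top',T(*p),.074))
for p in [(147,393),(350,399),(143,497),(347,502)]: print('rail',onz('top',T(*p),.076))
print('deck corners',[onz('top',T(*p),.06) for p in [(78,70),(442,80),(430,550),(58,545)]])
print('lid',onz('top',T(258,157),.139))
print('scene lug top',onz('scene',S(270,333),.095), 'ctr',onz('scene',S(270,348),.085))
print('rails scene',[onz('scene',S(*p),.076) for p in[(182,268),(342,350),(130,335),(292,415)]])
print('bell',onz('top',(404,247),.06),onz('scene',(376,296),.062))
E
```

```text
plate a [ 0.5403 -0.0656  0.074 ]
plate b [ 0.5383 -0.1087  0.074 ]
plate c [ 0.497  -0.1066  0.074 ]
plate d [ 0.4995 -0.0637  0.074 ]
plate ctr [ 0.5189 -0.0864  0.074 ]
rail [ 0.5495 -0.0148  0.076 ]
rail [ 0.544  -0.1202  0.076 ]
rail [ 0.4952 -0.0118  0.076 ]
rail [ 0.4903 -0.1172  0.076 ]
deck corners [array([0.7284, 0.0199, 0.06  ]), array([ 0.7183, -0.1753,  0.06  ]), array([ 0.4658, -0.161 ,  0.06  ]), array([0.4726, 0.0339, 0.06  ])]
lid [ 0.6557 -0.074   0.139 ]
scene lug top [ 0.5178 -0.0868  0.095 ] ctr [ 0.5159 -0.088   0.085 ]
rails scene [array([ 0.5529, -0.0157,  0.076 ]), array([ 0.5393, -0.1206,  0.076 ]), array([ 0.4962, -0.0125,  0.076 ]), array([ 0.4861, -0.1157,  0.076 ])]
bell [ 0.3763 -0.3233  0.06  ] [ 0.3672 -0.3309  0.062 ]
```

Run:
```python
from h import *
np.set_printoptions(precision=3,suppress=True)
print('scoop jar rim',tri((112,100),(224,112)),'base',onz('top',(138,128),0))
print('left jar base',onz('top',(50,250),0),tri((45,250),(120,175)))
P=[[.518,-.0865,.085],[.518,-.0865,.0695],[.5205,-.0365,.085]]
print(proj('top',P),proj('scene',P))
```

```text
scoop jar rim (array([0.715, 0.32 , 0.141]), np.float64(0.010560575687383238)) base [0.686 0.313 0.   ]
left jar base [0.384 0.535 0.   ] (array([0.389, 0.485, 0.092]), np.float64(0.021268728404371516))
[[299.811 186.395]
 [299.613 187.285]
 [277.661 185.772]] [[313.435 213.482]
 [313.277 217.107]
 [297.408 206.504]]
```

{"name": "apply_moves", "arguments": {"increments": [[0, 0, -30, 0, 0, 0, 1], [0, 0, -40, 0, 0, 0, 1], [-15, 20, 0, 0, 0, 0, 1], [-30, 40, 0, 0, 0, 0, 1], [-30, 40, 0, 0, 0, 0, 1], [-30, 40, 0, 0, 0, 0, 1], [-30, 40, 0, 0, 0, 0, 1], [-30, 40, 0, 0, 0, 0, 1]]}}

```text
t: 1.1
eef_pos: [0.3651, 0.4137, 0.2986]
tool_rot: [0.002, 0.805, 0.593, -0.004]
contact_force: [1.2, 0.7, 0.3]
gripper_width: 0.0
```

{"name": "apply_moves", "arguments": {"increments": [[-46, 31, 0, 0, 0, 0, 1], [-46, 31, 0, 0, 0, 0, 1], [-46, 31, 0, 0, 0, 0, 1], [-46, 31, 0, 0, 0, 0, 1], [-46, 31, 0, 0, 0, 0, 1], [-46, 31, 0, 0, 0, 0, 1], [-46, 31, 0, 0, 0, 0, 1], [-46, 31, 0, 0, 0, 0, 1]]}}

```text
t: 2.1
eef_pos: [0.4946, -0.0263, 0.3003]
tool_rot: [0.002, 0.805, 0.593, -0.005]
contact_force: [0.6, 1.0, -0.2]
gripper_width: 0.004
```

```bash
cat >> h.py <<'E'
from scipy.spatial.transform import Rotation as R
def st():
    o=bot.get_obs(); w=o['tool_rot']; r=R.from_quat([*w[1:],w[0]])
    return o,np.array(o['eef_pos']),r
def to(P,yaw=np.deg2rad(87.1)):
    np.set_printoptions(precision=2,suppress=True)
    o,p,r=st(); G=R.from_matrix(np.array([[np.cos(yaw),np.sin(yaw),0],[np.sin(yaw),-np.cos(yaw),0],[0,0,-1]]).T if 0 else np.c_[[np.cos(yaw),np.sin(yaw),0],[np.sin(yaw),-np.cos(yaw),0],[0,0,-1]])
    print('t',o['t'],'pos',p*1e3,'F',o['contact_force'],'shift mm',r.inv().apply(np.array(P)-p)*1e3,'turn',(r.inv()*G).as_rotvec(degrees=True))
E
python3 -c "
from h import *
to([.516,-.1195,.16])"
```

```text
t 2.1 pos [494.56 -26.35 300.31] F [ 0.57  0.96 -0.23] shift mm [-81.29  48.41 140.97] turn [ -0.21   0.52 -14.33]
```

{"name": "apply_moves", "arguments": {"increments": [[-27, 16, 20, 0, 0, 0, 1], [-27, 16, 30, 0, 0, 0, 1], [-27, 16, 30, 0, 0, 0, 1], [0, 0, 20, 0, 0, -5, 1], [0, 0, 20, 0, 0, -5, 1], [0, 0, 0, 0, 0.5, -4, 1], [0, 0, 0, 0, 0, 0, 1], [0, 0, 0, 0, 0, 0, 1]]}}

```text
t: 3.1
eef_pos: [0.5147, -0.1278, 0.1759]
tool_rot: [-0.002, 0.728, 0.685, -0.003]
contact_force: [0.8, 0.2, -0.2]
gripper_width: -0.001
```

```bash
python3 -c "
from h import *
to([.516,-.1195,.082])
for n in('scene','top'): cv2.imwrite(f'pics/{n}1.png',imaging.read_camera(n)[:,:,::-1])
a=cv2.imread('pics/scene1.png')[120:255,240:380]; cv2.imwrite('pics/sc1.png',cv2.resize(a,None,fx=4.4,fy=4.4,interpolation=2))
"
```

```text
t 3.1 pos [ 514.68 -127.83  175.9 ] F [ 0.85  0.18 -0.22] shift mm [ 8.53  1.44 93.88] turn [-0.38  0.08 -0.55]
```

View pics/sc1.png

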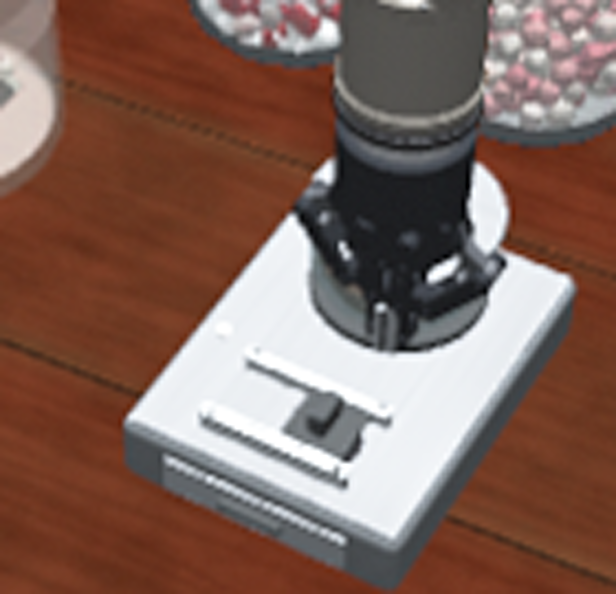

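{"name": "apply_moves", "arguments": {"increments": [[0, 1.5, 30, 0, 0, 0, 1], [0, 0, 30, 0, 0, 0, 1], [0, 0, 20, 0, 0, 0, 1], [0, 0, 10, 0, 0, 0, 1], [0, 0, 4, 0, 0, 0, 1], [0, 0, 0, 0, 0, 0, 1], [0, 0, 0, 0, 0, 0, 1], [0, 0, 0, 0, 0, 0, 1]]}}

```text
t: 4.2
eef_pos: [0.52, -0.1274, 0.0835]
tool_rot: [0.001, 0.728, 0.685, 0.0]
contact_force: [-0.4, -0.5, 0.6]
gripper_width: -0.001
```

```bash
python3 -c "
from h import *
to([.520,-.0570,.084])
print(proj('scene',st()[1]))
for n in('scene','top'): cv2.imwrite(f'pics/{n}2.png',imaging.read_camera(n)[:,:,::-1])
a=cv2.imread('pics/scene2.png')[120:255,240:380]; cv2.imwrite('pics/sc2.png',cv2.resize(a,None,fx=4.4,fy=4.4,interpolation=2))
"
```

```text
t 4.2 pos [ 520.03 -127.35   83.45] F [-0.44 -0.46  0.55] shift mm [70.22 -4.29 -0.66] turn [ 0.16  0.08 -0.57]
[[327.4  218.62]]
```

View pics/sc2.png

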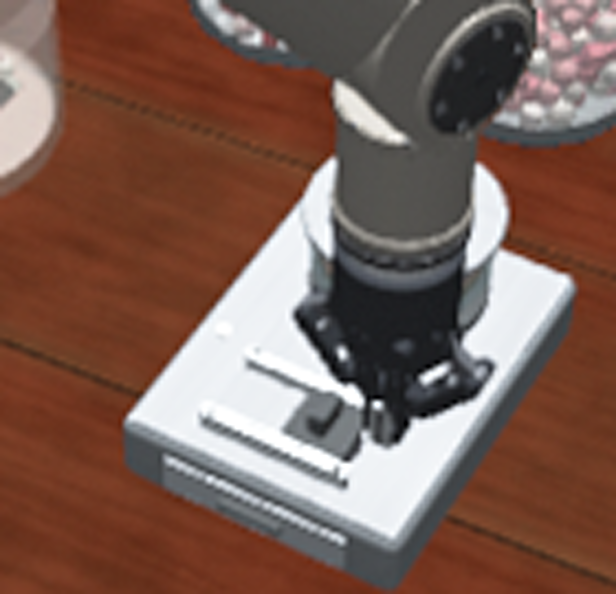

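{"name": "apply_moves", "arguments": {"increments": [[8, 0, 0.5, 0, 0, -0.5, 1], [8, 0, 0, 0, 0, 0, 1], [6, 0, 0, 0, 0, 0, 1], [6, 0, 0, 0, 0, 0, 1], [6, 0, 0, 0, 0, 0, 1], [6, 0, 0, 0, 0, 0, 1], [6, 0, 0, 0, 0, 0, 1], [6, 0, 0, 0, 0, 0, 1]]}}

```text
t: 5.3
eef_pos: [0.5231, -0.0734, 0.083]
tool_rot: [0.002, 0.725, 0.688, 0.0]
contact_force: [0.2, -3.0, -0.0]
gripper_width: -0.001
```

```bash
python3 -c "
from h import *
to([.520,-.0570,.084])
for n in('scene','top'): cv2.imwrite(f'pics/{n}3.png',imaging.read_camera(n)[:,:,::-1])
a=cv2.imread('pics/scene3.png')[120:255,240:380]; cv2.imwrite('pics/sc3.png',cv2.resize(a,None,fx=4.4,fy=4.4,interpolation=2))
"
```

```text
t 5.3 pos [523.08 -73.39  83.05] F [ 0.18 -2.99 -0.05] shift mm [16.21 -3.93 -1.02] turn [ 0.22  0.18 -0.1 ]
```

View pics/sc3.png

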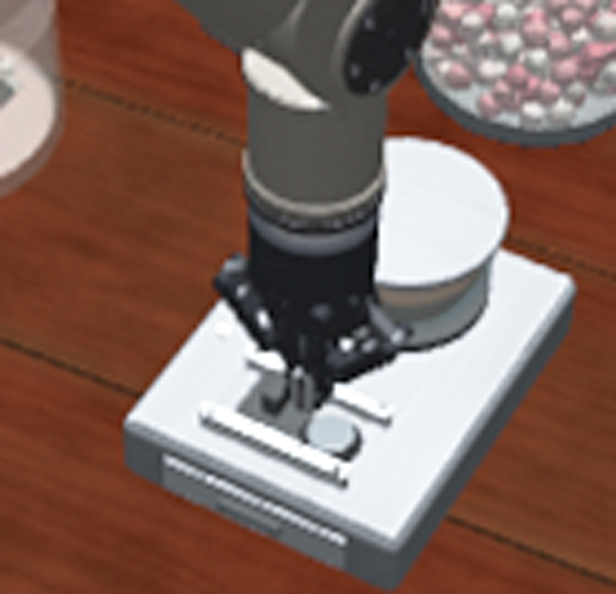

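{"name": "apply_moves", "arguments": {"increments": [[4, -0.5, 0, 0, 0, 0, 1], [4, -0.5, 0, 0, 0, 0, 1], [3, -0.5, 0, 0, 0, 0, 1], [3, 0, 0, 0, 0, 0, 1], [2, 0, 0, 0, 0, 0, 1], [2, 0, 0, 0, 0, 0, 1], [2, 0, 0, 0, 0, 0, 1], [2, 0, 0, 0, 0, 0, 1]]}}

```text
t: 6.4
eef_pos: [0.5231, -0.0605, 0.0835]
tool_rot: [0.008, 0.728, 0.686, -0.002]
contact_force: [1.7, -7.7, -1.0]
gripper_width: -0.005
```

```bash
python3 -c "
from h import *
to([.520,-.0570,.084])
for n in('scene','top'): cv2.imwrite(f'pics/{n}4.png',imaging.read_camera(n)[:,:,::-1])
a=cv2.imread('pics/scene4.png')[120:255,240:380]; cv2.imwrite('pics/sc4.png',cv2.resize(a,None,fx=4.4,fy=4.4,interpolation=2))
"
```

```text
t 6.4 pos [523.05 -60.47  83.49] F [ 1.74 -7.73 -1.  ] shift mm [ 3.27 -3.25 -0.58] turn [ 0.45  0.82 -0.54]
```

View pics/sc4.png

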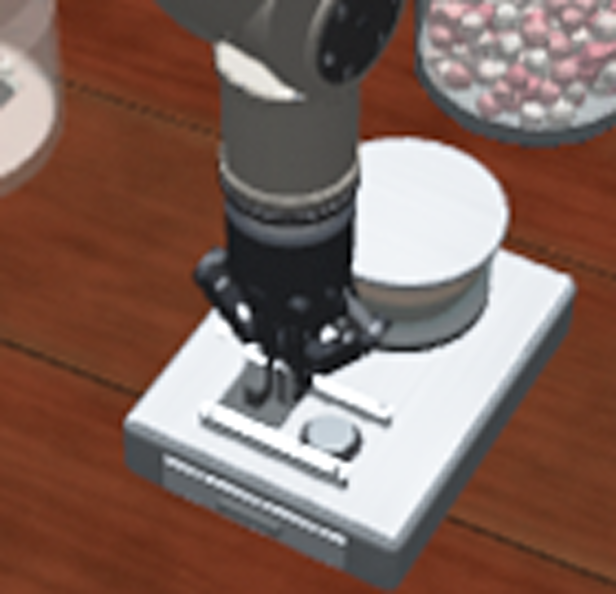

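{"name": "apply_moves", "arguments": {"increments": [[3, -1, 0, 0, 0, 0, 1], [4, -1, 0, 0, 0, 0, 1], [4, 0, 0, 0, 0, 0, 1], [4, 0, 0, 0, 0, 0, 1], [4, 0, 0, 0, 0, 0, 1], [4, 0, 0, 0, 0, 0, 1], [4, 0, 0, 0, 0, 0, 1], [4, 0, 0, 0, 0, 0, 1]]}}

```text
t: 7.5
eef_pos: [0.5224, -0.0602, 0.0842]
tool_rot: [0.022, 0.737, 0.676, -0.012]
contact_force: [-0.0, -11.9, 0.4]
gripper_width: -0.001
```

```bash
python3 -c "
from h import *
to([.520,-.0570,.084])
for n in('scene','top'): cv2.imwrite(f'pics/{n}5.png',imaging.read_camera(n)[:,:,::-1])
a=cv2.imread('pics/scene5.png')[120:255,240:380]; cv2.imwrite('pics/sc5.png',cv2.resize(a,None,fx=4.4,fy=4.4,interpolation=2))
"
```

```text
t 7.5 pos [522.37 -60.2   84.24] F [ -0.01 -11.86   0.37] shift mm [ 2.99 -2.64  0.05] turn [ 0.93  2.7  -2.03]
```

View pics/sc5.png

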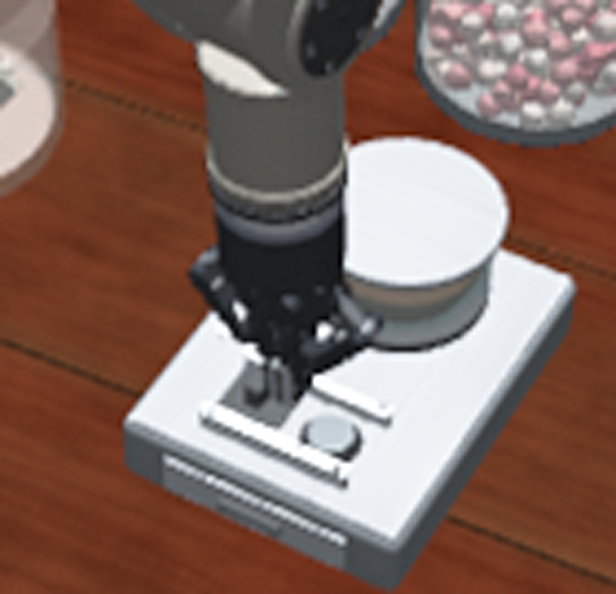

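{"name": "apply_moves", "arguments": {"increments": [[-5, 0, 0, 0, 0, 0, 1], [-10, 0, 0, 0, 0, 0, 1], [0, 0, -15, 0, 0, 0, 1], [0, 0, -25, 1, 2.5, -2, 1], [0, 0, -25, 0, 0, 0, 1], [-30, 0, 0, 0, 0, 0, 1], [-30, 0, 0, 0, 0, 0, 1], [-30, 0, 0, 0, 0, 0, 1]]}}

```text
t: 8.6
eef_pos: [0.5171, -0.1589, 0.1567]
tool_rot: [-0.002, 0.721, 0.693, 0.001]
contact_force: [-0.2, 0.4, -0.4]
gripper_width: -0.005
```

```bash
python3 -c "
from h import *
to([.518,-.0875,.084])
for n in('scene','top'): cv2.imwrite(f'pics/{n}6.png',imaging.read_camera(n)[:,:,::-1])
a=cv2.imread('pics/scene6.png')[145:255,260:380]; cv2.imwrite('pics/sc6.png',cv2.resize(a,None,fx=5,fy=5,interpolation=2))
a=cv2.imread('pics/top6.png')[85:220,235:345]; cv2.imwrite('pics/tc6.png',cv2.resize(a,None,fx=4.4,fy=4.4,interpolation=2))
"
```

```text
t 8.6 pos [ 517.13 -158.89  156.73] F [-0.25  0.44 -0.42] shift mm [71.1  -1.91 72.99] turn [-0.08 -0.21  0.59]
```

View pics/sc6.png

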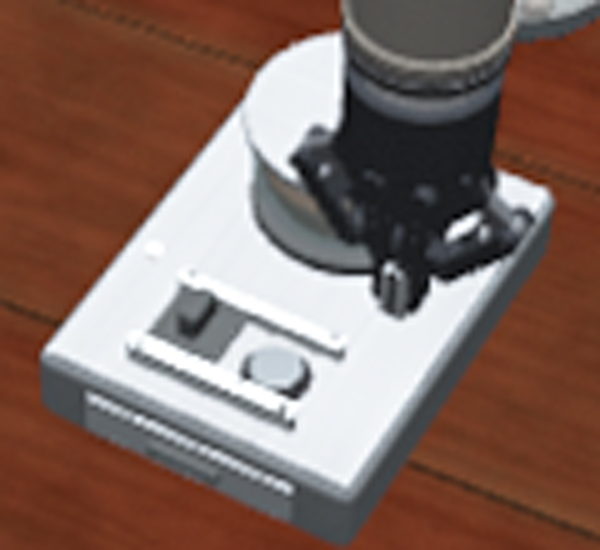

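View pics/tc6.png

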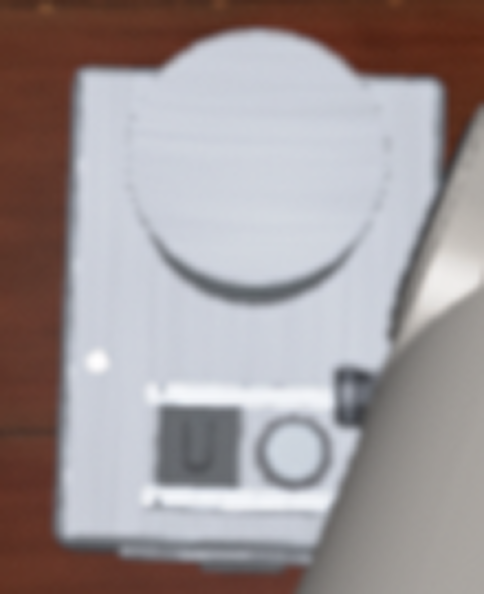

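```bash
python3 -c "
from h import *
np.set_printoptions(precision=4,suppress=True)
print(onz('top',T(294,452),.0695),onz('scene',S(276,368),.0695),tri(T(294,452),S(276,368)))
print('plate',onz('top',T(200,447),.075))
to([.517,-.0905,.082])"
```

```text
[ 0.5178 -0.0907  0.0695] [ 0.5164 -0.0919  0.0695] (array([ 0.5182, -0.0909,  0.067 ]), np.float64(0.0003581298456359685))
plate [ 0.5207 -0.0418  0.075 ]
t 8.7 pos [ 516.44 -162.2   156.89] F [ 0.15 -0.56  1.12] shift mm [71.54 -2.68 75.  ] turn [-0.06 -0.09  0.25]
```

{"name": "apply_moves", "arguments": {"increments": [[25, -1, 0, 0, 0, 0, 1], [25, -1, 0, 0, 0, 0, 1], [18, 0, 0, 0, 0, 0, 1], [0, 0, 20, 0, 0, 0, 1], [0, 0, 20, 0, 0, 0, 1], [0, 0, 15, 0, 0, 0, 1], [0, 0, 8, 0, 0, 0, 1], [0, 0, 0, 0, 0, 0, 1]]}}

```text
t: 9.7
eef_pos: [0.5197, -0.0833, 0.0971]
tool_rot: [-0.002, 0.721, 0.693, 0.004]
contact_force: [0.6, -0.7, 0.7]
gripper_width: -0.003
```

```bash
python3 -c "
from h import *
to([.5175,-.091,.0625])"
```

```text
t 9.7 pos [519.71 -83.27  97.1 ] F [ 0.59 -0.67  0.68] shift mm [-8.08 -2.   34.53] turn [ 0.16 -0.46  0.66]
```

{"name": "apply_moves", "arguments": {"increments": [[-8, -2, 0, 0, 0, 0, 1], [0, 0, 8, 0, 0, 0, 1], [0, 0, 8, 0, 0, 0, 1], [0, 0, 6, 0, 0, 0, 1], [0, 0, 4, 0, 0, 0, 1], [0, 0, 3, 0, 0, 0, 1], [0, 0, 3, 0, 0, 0, 1], [0, 0, 3, 0, 0, 0, 1]]}}

```text
t: 10.7
eef_pos: [0.5184, -0.0922, 0.0622]
tool_rot: [-0.001, 0.721, 0.693, 0.005]
contact_force: [-11.5, 1.1, 42.5]
gripper_width: -0.002
```

```bash
python3 -c "
from h import *
to([.5175,-.091,.0625])"
```

```text
t 10.7 pos [518.37 -92.22  62.21] F [-11.5    1.09  42.46] shift mm [ 1.19 -0.92 -0.28] turn [ 0.28 -0.51  0.57]
```

{"name": "apply_moves", "arguments": {"increments": [[0, 0, 0.5, 0, 0, 0, 1], [0, 0, 0.5, 0, 0, 0, 1], [0, 0, -5, 0, 0, 0, 1], [0, 0, -15, 0, 0, 0, 1], [0, 0, -30, 0, 0, 0, 1], [0, 0, -30, 0, 0, 0, 1], [-30, 0, -20, 0, 0, 0, 1], [-40, 0, 0, 0, 0, 0, 1]]}}

```text
t: 11.7
eef_pos: [0.5167, -0.1612, 0.1684]
tool_rot: [-0.001, 0.719, 0.695, 0.007]
contact_force: [-0.0, -1.1, 0.2]
gripper_width: -0.003
```

```bash
python3 -c "
from h import *
to([.518,-.0875,.084])
for n in('scene','top'): cv2.imwrite(f'pics/{n}7.png',imaging.read_camera(n)[:,:,::-1])
a=cv2.imread('pics/scene7.png')[145:255,260:380]; cv2.imwrite('pics/sc7.png',cv2.resize(a,None,fx=5,fy=5,interpolation=2))
"
```

```text
t 11.7 pos [ 516.75 -161.24  168.41] F [-0.01 -1.06  0.16] shift mm [72.84 -1.94 85.18] turn [ 0.46 -0.61  0.96]
```

View pics/sc7.png

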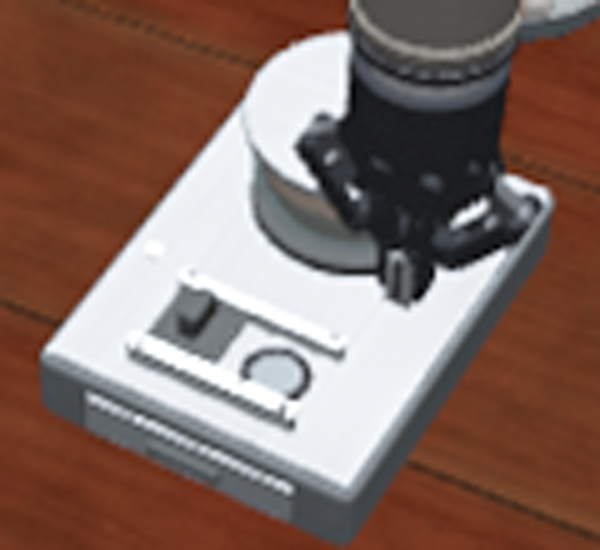

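The picture shows the button face sunk to crop (277,376) from (276,368). That is 1.6 px, about 7 mm. The tab is still at its left stop, with the lug at crop (195,312).

```bash
python3 -c "
from station import bot
print(bot.hand_in())"
```

```text
the job is handed in; nothing more can be done
None
```

The grinder's lock tab is open, the start button is pressed in, and the job is handed in at about 11.8 s of the 32 s allowed. No verdict was reported.

- **Tab:** I pushed the lug aside with the shut fingers until it met its stop, where the push force rose to about 12 N. The pictures then put the plate about 49 mm from the button's centre. From the same pictures, the tab seems to have started about 4 mm open rather than fully over the button.
- **Button:** I pressed it until it bottomed, with the fingertips at z = 62.2 mm. The finger force there was about 42 N, well above the roughly 4 N needed. The last picture, taken after lifting off, shows the button still about 7 mm down and the tab still open.
- **At hand-in:** The arm was clear of everything at z = 0.168 m, with about 1 N or less on the tool. The arm never went near the bell. I did not measure the bell again at the end.

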